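# Clamp a gift carton in the bow-tying jig

### The arm

A 6-joint arm with a two-finger parallel gripper is mounted at the origin on a cart in front of the work surface, level with it; the furniture and walls round the work are solid. World frame = base frame: x ahead of the robot, y to its left, z up, the work surface at z = 0. Lengths are in m, angles in rad, forces in N, time in s.
With the tool pointing down it reaches from about 0.35 to 0.775 m from the base axis. Payload 5.5 kg.
Tool frame: the origin (TCP) lies at the very end of the fingers, on their centre line; the grasp point (between the pads) lies 19 mm behind it; z points along the fingers, y is the line along which they close (so a half turn about z gives the same grasp; the last joint's range is limited). The gripper opens to 85 mm and grips with 20 to 120 N. Pads are 22 mm wide; open, the fingers measure 114 mm over their backs; the gripper's body (76 mm by 85 mm) begins 54 mm behind the grasp point. The pads swing forward as they close: fully open they stand 13 mm farther back than shut.
Start: joints at [-1.48, 0.313, 0.046, 1.304, 0, 1.431], TCP at [0.132, -0.56, 0.231] pointing down, gripper open.
Joint ranges: [-2.76, 2.76], [-0.86, 1.69], [-1.03, 1.26], [-2.2, 2.34], [-1.47, 1.5], [-3.14, 3.14]. Speed limits (rad/s): [2.57, 2.57, 3.14, 3.14, 3.14, 3.14].

### API

Orientations are given as a unit quaternion [w, x, y, z].
In Python, from workcell import env gives the robot as it stands. The module is installed in compiled form; this text tells all that it offers.
- The arm moves only by the tool jog_arm, never from a script. Its arguments are lists of equal length, an entry for each row: "gripper": the opening, from 0 (shut) to 1 (fully open); "offset": the shift along the world's x, y, z in cm, a list of three; "twist": the turn about the world's z in degrees. In form: {"gripper": [gripper, ...], "offset": [[dx, dy, dz], ...], "twist": [twist, ...]}. A call has exactly 8 rows; each row is the pose to reach, as a shift and turn from the pose commanded when the call began; what a row does not reach only later rows make up. A row lasts 1/8 s, in which the tool goes at most 62.5 mm and 10.7 degrees, less where a joint would pass 70% of its speed; a pose out of reach is approached as far as the arm can. A call with a gripper value outside its range is refused whole. The fingers move at their own pace and stop on an object; "squeeze" is the grip in N (left out, the last holds). Time passes only in rows, so rows that repeat a pose let the fingers close, or fill a call up. It gives the time, the measured TCP pose, the force, the opening and the grip force at its end, in the units of the state.
- env.get_state(): the state, without advancing time (a new reading comes with each control period).
- env.read_camera(name): name is "side" or "top" or "wrist"; returns a dict with "image" (480x640x3 uint8, red, green, blue), "z_map" (480x640 float32, m along the optical axis (not along the pixel's ray), 0 where there is no reading), "fovy" (degrees; the focal length in pixels is half the picture's height over the tangent of half this angle, whatever the lens; pixels are square), "cx", "cy" (the principal point, pixels), "cam_to_world" (4x4, takes a point from camera to world coordinates). Camera axes: x right, y up, looking along -z (the intrinsics and any distortion apply to the point x, -y, -z); pixel columns grow to the right and rows downward; lengths in m; the calibration is good to about 2 mm. A picture is of the moment at which its call begins.
- env.hand_in(): hands the job in; it is judged then, once.
The state is a dict: "clock": time; "joint_pos": joint angles; "qvel": joint speeds; "tau": joint torques, N m; "tcp_pos": TCP position; "orientation": TCP orientation; "wrist_force": force on the tool from outside, world axes, zero at the start; "ft_torque": the same for the moment, N m; "finger_gap": finger opening in m; "grip_force": force on a finger pad.
Only numpy, scipy, OpenCV 4.12 (cv2) and the standard library are available. Lean on these libraries where they do the work, as an engineer would, in place of code of your own. Each camera call takes 0.05 s, during which the arm holds its last target. There are 200 camera calls.

### The job

Get the gift carton in the bow-tying jig ready for its bow, only by pushing with the fingertips; do not lift it. First push the carton straight back along the board until it is home against the back stop; then push the red ball handle along its slot all the way towards the carton, so that the rubber pad presses the carton against the side fence, and finally push the handle over sideways, away from the open front of the jig, fully down into the locking leg of the slot. Leave the carton standing square and clamped, the handle locked, and the things around the jig where they are.

Things in the scene. Friction and masses are not known exactly. Their poses are not given: they have to be found in the camera images.
- jig: Bow-tying jig, fixed to the table: plywood board 160 x 295 mm with a side fence, a back stop and a plunger clamp. All places in these notes are in its frame, in mm: origin on the table under the plunger's axis, +x to the back (away from the open front, where cartons are loaded), +y to the side fence, z up. The board spans x -95..65, y -155..140, its top is at z = 12.
- stop (a point): Back stop: aluminium wall along y. This point is the middle of its front face, at (25, 79, 32) of the jig's frame; the wall runs from y = 18 to 116 and stands up to z = 52. A carton is home when its back lies flat on this face.
- fence (a point): Side fence: aluminium wall along x. This point is the middle of its inner face (the one towards the plunger), at (0, 110, 32) of the jig's frame; it runs from x = -55 to 31 and stands up to z = 52.
- carton: The brown gift carton with a red bow that stands in the jig: 50 mm along its x, 62 along its y, 55 high (66 with the bow), 0.1 to 0.2 kg, loose. Origin at the centre of its underside. At the start it stands on the board 30 to 55 mm short of the back stop, slightly askew, up to 10 mm off the fence. Home and clamped its origin is at x = 0, y = 79 of the jig's frame.
- pad: Rubber-faced pad at the +y end of the plunger, 46 mm wide, 46 mm high (z 18..64). Its origin is at the jig's origin shifted along y by the plunger's travel; its face is 9 mm further along +y. It is sprung: 2 N at first touch, then 0.4 N/mm, up to 9 mm. With the carton fully home and the handle locked, the spring is pressed in by 1 to 6 mm.
- tube (a point): Guide tube of the plunger, along the jig's y: this point is on its axis at (0, -76, 48) of the jig's frame, half-way along. Steel, 30 mm outer diameter, y -130..-22, top at z = 63; its two clamp collars, at y = -124 and -37, reach z = 67. The L-shaped slot is in its top; the cross leg opens to the back (+x).
- knob (a point): Centre of the red ball (30 mm diameter) on the handle, a 9 mm steel stem that stands out of the plunger through the L-shaped slot, 55 mm from the plunger's axis. Upright: x = 0, z = 103, y = -112 plus the plunger's travel. Only at the end of the slot's long leg can it swing over to +x, about the plunger's axis. Locked: x = 51, z = 68, y = -67 to -72.
- plunger (a joint): Travel of plunger, pad and handle along the jig's +y, in m: 0 fully back (starts at 0 to 0.010), 0.045 at the end of the long leg. It moves stiffly (about 6 N, and up to 5 N more as the pad's spring is pressed in) and stays where it is left. The cross leg is open to the handle from 0.041 on.
- handle (a joint): Swing of the handle about the plunger's axis, in rad: 0 upright, 1.2 locked, lying over to the jig's +x. It needs about 1 N at the ball and stays where it is left; upright in the long leg it has about 0.1 rad of play.
- next_carton: Bystander: a second such carton, waiting on the table outside the jig; leave it alone. Origin at the centre of its underside.
- tags: Bystander: a banded stack of gift tags, 88 x 57 x 17 mm, beside the jig. Origin at the centre of its underside.
- ribbon_roll: Bystander: a red ribbon roll lying flat in front of the jig, 60 mm diameter, 16 mm high. Origin at the centre of its underside.
- calculator: Bystander: a dark desk calculator, 115 x 66 x 14 mm. Origin at the centre of its underside.

How it is judged:
By the outcome, as a careful person would: the job done as asked, in the order asked, and still so for the second after the job is handed in, with the robot touching nothing.
It also fails if it takes over 48 s, if anything falls off the work surface, if the arm or the gripper's body presses on something with over 40 N, if the wrist force passes 120 N, or if a joint passes its speed limit or range.

## Working session

There is one attempt and no reset: what is moved stays moved. The work goes in short steps, Python scripts to look and compute and a tool call to move; the robot and the scene stay as the last step left them, time stands still between calls to the robot, and variables do not carry over. Pictures are saved under pics/ and viewed, at most 10 in all, crops included, and the job is handed in when it is done.

Besides the shell and the picture viewer there is one more tool, called as name([rows], argument=value, ...), one row to a line, values as JSON. jog_arm: Moves the arm, as the interface text tells. Its arguments: {"type":"object","properties":{"gripper":{"type":"array"},"offset":{"type":"array"},"twist":{"type":"array"},"squeeze":{"type":"number"}},"required":["gripper","offset","twist"]}

```bash
mkdir -p pics
cat > h.py <<'E'
import numpy as np, cv2
from workcell import env
def shot(n,save=None):
    r=env.read_camera(n)
    if save: cv2.imwrite('pics/'+save,r['image'][:,:,::-1])
    return r
def pts(r):
    z=r['z_map'];h,w=z.shape;f=h/2/np.tan(np.radians(r['fovy'])/2)
    v,u=np.mgrid[:h,:w]
    P=np.stack([(u-r['cx'])/f*z,-(v-r['cy'])/f*z,-z],-1)
    T=r['cam_to_world'];W=P@T[:3,:3].T+T[:3,3]
    W[z<=0]=np.nan
    return W
E
python3 - <<'E'
from h import *
for n in('top','side'):
    r=shot(n,n+'0.png');print({k:r[k] for k in r if k not in('image','z_map')}); np.savez(n+'.npz',image=r['image'],W=pts(r)); print((r['z_map']>0).mean())
print(env.get_state())
E
```

```text
{'fovy': 53.20689079464082, 'cx': 311.24627712316624, 'cy': 245.23040896508874, 'cam_to_world': array([[-0.02336707,  0.98515828, -0.17005041,  0.31113747],
       [-0.99955492, -0.02617801, -0.01430641, -0.02188814],
       [-0.01854566,  0.16964042,  0.98533151,  1.28306928],
       [ 0.        ,  0.        ,  0.        ,  1.        ]])}
0.9960416666666667
{'fovy': 50.0412210562319, 'cx': 321.5955829118592, 'cy': 245.4019880816027, 'cam_to_world': array([[ 0.99967913, -0.01470426, -0.02062558,  0.46181409],
       [-0.01082937,  0.48799805, -0.87277754, -1.17585345],
       [ 0.02289879,  0.87272085,  0.48768223,  0.73479405],
       [ 0.        ,  0.        ,  0.        ,  1.        ]])}
0.996015625
{'clock': 0.1, 'joint_pos': array([-1.47957896e+00,  3.13925522e-01,  4.51129940e-02,  1.30360938e+00,
        4.90139678e-06,  1.43122448e+00]), 'qvel': array([-0.00088529, -0.00273958,  0.00190918,  0.00029312,  0.00114969,
       -0.00160801]), 'tau': array([ 2.01819399e-03, -4.81724131e+01,  2.99244869e+01,  1.26866487e-02,
       -2.27638820e-04, -1.82342529e-05]), 'tcp_pos': array([ 0.13149542, -0.55930126,  0.23050626]), 'orientation': array([-8.12494077e-04,  9.93349099e-01,  1.15138642e-01,  2.20991069e-05]), 'wrist_force': array([ 0.09624912, -0.5395857 , -0.03488551]), 'ft_torque': array([-0.00980318,  0.01248643, -0.04816828]), 'grip_force': 0.0, 'finger_gap': 0.08527073448202782}
```

View pics/top0.png

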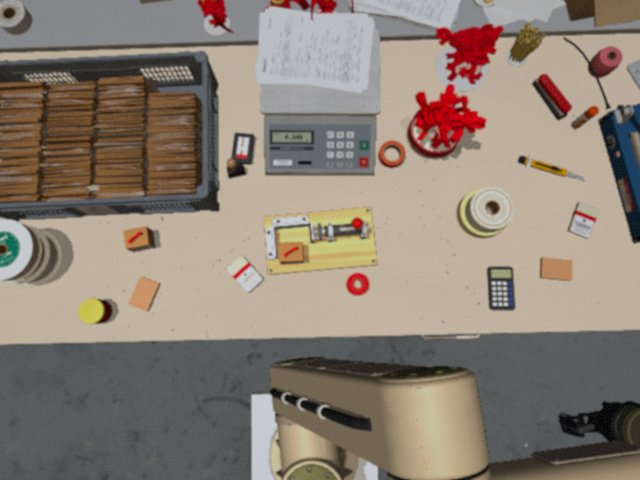

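View pics/side0.png

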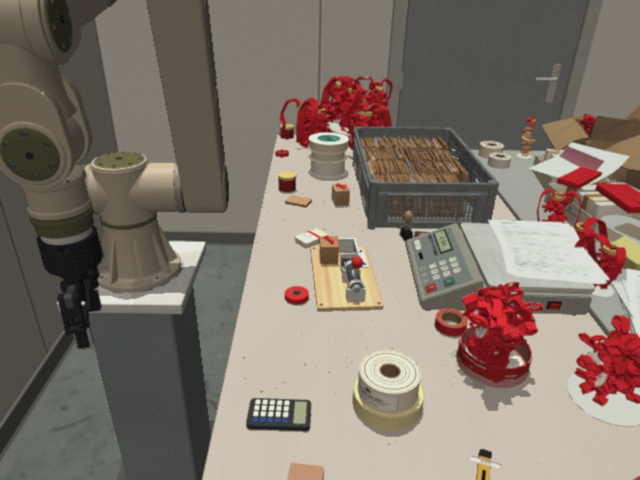

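The top view shows the board at about (263–378, 207–275) with its back away from the robot. The carton is at (291, 252), the knob at (357, 224) and the ribbon roll at (358, 284). The side view shows the same, with the carton at (329, 248) and the knob at (357, 263). Next I'll measure these.

Run:
```python
from h import *
d=np.load('top.npz');I=d['image'];W=d['W']
roi=np.zeros((480,640),bool);roi[200:282,255:385]=1
hsv=cv2.cvtColor(I,cv2.COLOR_RGB2HSV)
z=W[...,2]
print('table z',np.nanmedian(z[285:300,200:330]))
b=roi&(hsv[...,0]>17)&(hsv[...,0]<35)&(hsv[...,1]>80)&(z<.03)&(z>.004)
print('board z',np.nanmedian(z[b]),b.sum())
def rect(m):
    p=W[m][:,:2].astype(np.float32)*1000; return cv2.minAreaRect(p)
print('board',rect(cv2.morphologyEx(b.astype(np.uint8),cv2.MORPH_OPEN,np.ones((3,3)))>0))
c=roi&(z>.055)&(z<.085);c[:,305:]=0
c=cv2.morphologyEx(c.astype(np.uint8),cv2.MORPH_OPEN,np.ones((3,3)))>0
print('carton',rect(c),np.nanmedian(z[c]),c.sum())
print('roll',)
red=((hsv[...,0]<6)|(hsv[...,0]>174))&(hsv[...,1]>180)&(hsv[...,2]>100)
k=red.copy();k[:215]=0;k[235:]=0;k[:,:345]=0;k[:,372:]=0
print('knob',k.sum(),np.nanmean(W[k],0),np.nanmax(z[k]),np.argwhere(k).mean(0))
k=red.copy();k[:270]=0;k[300:]=0;k[:,:340]=0;k[:,380:]=0
print('roll',rect(k),np.nanmedian(z[k]))
# walls
w=roi&(z>.042)&(z<.058)&(hsv[...,1]<60);w[:,312:]=0
print('walls',w.sum());
p=W[w]*1000
print(rect(w))
cv2.imwrite('pics/topcrop.png',cv2.resize(I[200:300,250:390,::-1],None,fx=5,fy=5,interpolation=cv2.INTER_CUBIC))
# side view
d=np.load('side.npz');I=d['image'];W=d['W'];z=W[...,2]
hsv=cv2.cvtColor(I,cv2.COLOR_RGB2HSV)
red=((hsv[...,0]<6)|(hsv[...,0]>174))&(hsv[...,1]>180)&(hsv[...,2]>100)
k=red.copy();k[:250]=0;k[275:]=0;k[:,:345]=0;k[:,372:]=0
print('knob side',k.sum(),np.nanmean(W[k],0),np.nanmax(z[k]),np.argwhere(k).mean(0))
b=(hsv[...,0]>17)&(hsv[...,0]<35)&(hsv[...,1]>80)&(z<.03)&(z>.004);b[:230]=0;b[315:]=0;b[:,:305]=0;b[:,385:]=0
print('board side',rect(cv2.morphologyEx(b.astype(np.uint8),cv2.MORPH_OPEN,np.ones((3,3)))>0),np.nanmedian(z[b]))
c=(z>.055)&(z<.085);c[:225]=0;c[270:]=0;c[:,:312]=0;c[:,342:]=0
print('carton side',rect(c),c.sum(),np.nanmin(W[c]*1000,0),np.nanmax(W[c]*1000,0))
```

```text
table z -0.00017115538095868743
board z 0.011354049169112979 3958
board ((544.6183471679688, -25.855255126953125), (160.11500549316406, 294.0353088378906), 3.5274152755737305)
carton ((506.1752624511719, 48.94843292236328), (50.492366790771484, 61.61928176879883), 0.4298286736011505) 0.06700458591324943 472
roll
knob 72 [ 0.56581901 -0.11969058  0.11367046] 0.12113884148931353 [223.125      356.79166667]
roll ((426.2198181152344, -120.09668731689453), (40.95309829711914, 54.81642532348633), 43.14847183227539) 0.015458408013906078
walls 182
((562.9003295898438, 69.26065063476562), (64.2237777709961, 126.14421844482422), 44.99101257324219)
knob side 70 [ 0.57089546 -0.13110011  0.10901582] 0.11663952801143851 [261.38571429 356.77142857]
board side ((548.366455078125, -37.40216064453125), (157.90353393554688, 282.0718994140625), 3.8120548725128174) 0.010168656671001641
carton side ((513.4910888671875, 34.14390563964844), (92.38484954833984, 55.096710205078125), 89.78807830810547) 272 [485.8671909  -12.14907563  55.01326502] [540.89162037  80.4061116   77.36840576]
```

View pics/topcrop.png

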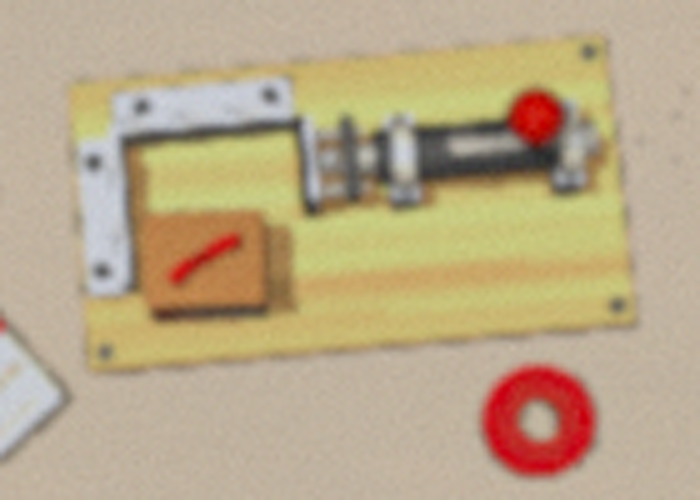

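The points agree with the notes: board 160 x 294 mm at z 11, carton 50 x 62 mm. That puts the jig origin at about (0.559, -0.0175) with a yaw of 3.5°. The carton is at jig (-49, 70) and its back is about 49 mm off the stop. I'll approach the area in front of the carton with the fingers partly open, so they make a two-point pusher.

jog_arm([
  [2.9, 5.5, 0],
  [5.8, 11, 0],
  [8.7, 16.5, 0],
  [11.6, 22, 0],
  [14.5, 27.5, 0],
  [17.4, 33, 0],
  [20.3, 38.5, 0],
  [23.2, 44, 0],
], gripper=[0.4, 0.4, 0.4, 0.4, 0.4, 0.4, 0.4, 0.4], twist=[-1.2, -2.4, -3.6, -4.8, -6.0, -7.2, -8.4, -9.7])

```text
clock: 1.1
tcp_pos: [0.364, -0.1179, 0.2313]
orientation: [0.0, 1.0, 0.03, 0.0]
wrist_force: [0.9, -1.0, 0.4]
finger_gap: 0.0345
grip_force: 0.0
```

jog_arm([
  [2.9, 5.5, 0],
  [5.8, 11, 0],
  [7.5, 16.0, 0],
  [7.5, 16.0, 0],
  [7.5, 16.0, 0],
  [7.5, 16.0, 0],
  [7.5, 16.0, 0],
  [7.5, 16.0, 0],
], gripper=[0.4, 0.4, 0.4, 0.4, 0.4, 0.4, 0.4, 0.4], twist=[0, 0, 0, 0, 0, 0, 0, 0])

```text
clock: 2.1
tcp_pos: [0.4384, 0.0393, 0.2314]
orientation: [0.0, 1.0, 0.03, 0.0]
wrist_force: [-0.4, -0.4, -0.5]
finger_gap: 0.0345
grip_force: 0.0
```

Run:
```python
from h import *
r=shot('wrist','w1.png');W=pts(r);np.savez('wrist.npz',image=r['image'],W=W)
s=env.get_state();print(s['clock'],s['tcp_pos'],s['orientation'],s['wrist_force'],s['finger_gap'])
```

```text
2.15 [0.43849329 0.03947798 0.2314285 ] [7.79536968e-05 9.99551076e-01 2.99604652e-02 1.04256284e-04] [0.15271393 0.25055805 0.34612519] 0.03446259717461919
```

View pics/w1.png

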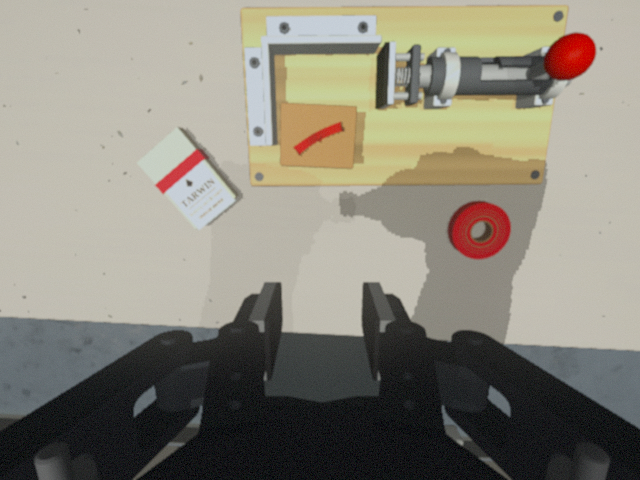

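The wrist picture shows the jig almost square to the tool. The board spans columns 243–568 and rows 8–186, the carton is at (318, 135), the fence is on the left (250–275) and the knob is at (570, 57). The tags are clear of the fingers' lane. I'll refine the measurements from this view.

Run:
```python
from h import *
d=np.load('wrist.npz');I=d['image'];W=d['W'];z=W[...,2];hsv=cv2.cvtColor(I,cv2.COLOR_RGB2HSV)
rect=lambda m:cv2.minAreaRect(W[m][:,:2].astype(np.float32)*1000)
op=lambda m:cv2.morphologyEx(m.astype(np.uint8),cv2.MORPH_OPEN,np.ones((5,5)))>0
b=(z>.007)&(z<.017);b[200:]=0
b=op(b);b=b&(hsv[...,1]>60)
R=rect(b);print('board',R,np.nanmedian(z[b]))
a=R[2] if R[2]<45 else R[2]-90
a=np.radians(a);M=np.array([[np.cos(a),-np.sin(a)],[np.sin(a),np.cos(a)]])
o=np.array(R[0])-M@[-15,-7.5];print('origin',o,np.degrees(a))
J=np.concatenate([((W[...,:2]*1000-o)@M),W[...,2:]*1000],-1)
c=(z>.06)&(z<.085);c[:,370:]=0;c[:90]=0;c[200:]=0;c=op(c)
R=cv2.minAreaRect(J[c][:,:2].astype(np.float32));print('carton jig',R,np.nanmedian(z[c]))
w=(z>.046)&(z<.056)&(hsv[...,1]<60);w[:,382:]=0;w[160:]=0;w=op(w)
p=J[w];st=p[(p[:,1]>30)&(p[:,1]<100)];fe=p[(p[:,0]<10)]
print('stop x min',np.percentile(st[:,0],[1,5,50,99]),'fence y min',np.percentile(fe[:,1],[1,5,50,99]),np.median(p[:,2]))
k=((hsv[...,0]<6)|(hsv[...,0]>174))&(hsv[...,1]>180)&(z>.07);k[120:]=0;k[:,:500]=0
p=J[k];A=np.c_[2*p,np.ones(len(p))];s=np.linalg.lstsq(A,(p**2).sum(1),rcond=None)[0]
print('knob sphere',s[:3],np.sqrt(s[3]+s[:3]@s[:3]),p.mean(0))
pad=(z>.058)&(z<.07);pad[:30]=0;pad[110:]=0;pad[:,:370]=0;pad[:,:]&=True;pad[:,402:]=0
print('pad y max',np.percentile(J[pad][:,1],[50,95,99]),np.percentile(J[pad][:,0],[1,99]))
f=lambda x,y:print('jig',x,y,'-> world',o+M@[x,y])
f(-105,67);f(-36,67)
```

```text
board ((548.9783325195312, -28.981765747070312), (160.37835693359375, 294.36187744140625), 3.8629977703094482) 0.012297132988258852
origin [563.43897025 -20.48824136] 3.8629977703094487
carton jig ((-48.24072265625, 70.67036437988281), (62.04819107055664, 50.260414123535156), 87.14671325683594) 0.06742187057493526
stop x min [24.45490144 24.66557708 26.83790381 30.51922115] fence y min [109.96730347 110.05573371 112.57760274 115.88086555] 52.081458246405006
knob sphere [   2.11839669 -102.87903408  104.24666421] 14.041076673299125 [  0.69473748 -98.03145563 112.75126486]
pad y max [13.60331174 17.58002228 17.71878863] [-22.96291839  21.84328131]
jig -105 67 -> world [454.16367628  39.28558342]
jig -36 67 -> world [523.00690799  43.93417975]
```

jog_arm([
  [0.6, 0.2, -4],
  [1.0, 0.2, -9],
  [1.0, 0.2, -14],
  [1.0, 0.2, -18],
  [1.0, 0.2, -20],
  [1.0, 0.2, -20.4],
  [1.0, 0.2, -20.4],
  [1.0, 0.2, -20.4],
], gripper=[0.4, 0.4, 0.4, 0.4, 0.4, 0.4, 0.4, 0.4], twist=[0.4, 0.4, 0.4, 0.4, 0.4, 0.4, 0.4, 0.4])

```text
clock: 3.15
tcp_pos: [0.4497, 0.042, 0.0285]
orientation: [0.0, 0.999, 0.034, 0.001]
wrist_force: [-0.1, -0.4, 0.2]
finger_gap: 0.0341
grip_force: 0.0
```

jog_arm([
  [1.2, 0.08, 0],
  [2.0, 0.13, 0],
  [2.7, 0.18, 0],
  [3.4, 0.23, 0],
  [4.1, 0.27, 0],
  [4.8, 0.32, 0],
  [5.5, 0.37, 0],
  [6.2, 0.42, 0],
], gripper=[0.4, 0.4, 0.4, 0.4, 0.4, 0.4, 0.4, 0.4], twist=[0, 0, 0, 0, 0, 0, 0, 0])

```text
clock: 4.15
tcp_pos: [0.511, 0.0464, 0.0273]
orientation: [0.0, 0.999, 0.034, 0.0]
wrist_force: [-2.4, -0.0, 3.1]
finger_gap: 0.0341
grip_force: 1.2
```

jog_arm([
  [0.15, 0.01, 0],
  [0.3, 0.02, 0],
  [0.45, 0.03, 0],
  [0.6, 0.04, 0],
  [0.7, 0.05, 0],
  [0.8, 0.05, 0],
  [0.8, 0.05, 0],
  [0.8, 0.05, 0],
], gripper=[0.4, 0.4, 0.4, 0.4, 0.4, 0.4, 0.4, 0.4], twist=[0, 0, 0, 0, 0, 0, 0, 0])

```text
clock: 5.15
tcp_pos: [0.5188, 0.0469, 0.0274]
orientation: [0.0, 0.999, 0.034, 0.0]
wrist_force: [-1.5, 0.9, 1.6]
finger_gap: 0.0343
grip_force: 0.3
```

```bash
cat >> h.py <<'E'
o=np.array([563.4,-20.5]);a=np.radians(3.86);M=np.array([[np.cos(a),-np.sin(a)],[np.sin(a),np.cos(a)]])
tj=lambda p:(np.asarray(p)[...,:2]*1000-o)@M
def carton(name):
    r=shot(name,name+'_last.png');W=pts(r);J=tj(W);z=W[...,2]
    hsv=cv2.cvtColor(r['image'],cv2.COLOR_RGB2HSV)
    c=(z>.06)&(z<.085)&(abs(J[...,0]+10)<80)&(J[...,1]>25)&(J[...,1]<125)&(hsv[...,0]<22)&(hsv[...,1]>90)
    c=cv2.morphologyEx(c.astype(np.uint8),cv2.MORPH_OPEN,np.ones((3,3)))>0
    if c.sum()>20: print(name,'carton',cv2.minAreaRect(J[c].astype(np.float32)),c.sum())
    k=((hsv[...,0]<6)|(hsv[...,0]>174))&(hsv[...,1]>150)&(z>.05)&(abs(J[...,0]-20)<70)&(J[...,1]>-130)&(J[...,1]<-40)
    if k.sum()>20: print(name,'knob',np.r_[J[k].mean(0),z[k].mean()*1000],k.sum())
    s=env.get_state();print(s['clock'],tj(s['tcp_pos']),s['tcp_pos'][2],s['wrist_force'])
E
python3 -c "
from h import *
carton('wrist')"
```

```text
wrist carton ((-6.374137878417969, 71.64964294433594), (56.14585876464844, 62.28169250488281), 0.1723194718360901) 31136
5.2 [-40.00656404  70.27231247] 0.027340377309247436 [-0.79407796  0.37563571 -0.27385368]
```

jog_arm([
  [0.1, 0.01, 0],
  [0.2, 0.01, 0],
  [0.3, 0.02, 0],
  [0.35, 0.02, 0],
  [0.4, 0.03, 0],
  [0.45, 0.03, 0],
  [0.45, 0.03, 0],
  [0.45, 0.03, 0],
], gripper=[0.4, 0.4, 0.4, 0.4, 0.4, 0.4, 0.4, 0.4], twist=[0, 0, 0, 0, 0, 0, 0, 0])

```text
clock: 6.2
tcp_pos: [0.5219, 0.0471, 0.0273]
orientation: [0.0, 0.999, 0.034, -0.001]
wrist_force: [-6.4, 0.3, 6.3]
finger_gap: 0.0341
grip_force: 2.7
```

```bash
python3 -c "
from h import *
carton('wrist')"
```

```text
wrist carton ((-2.0558395385742188, 71.59056854248047), (53.588558197021484, 62.446807861328125), 0.32936856150627136) 30890
6.25 [-36.86532508  70.25030981] 0.02729534610747372 [-5.56277342  0.17504369  5.81266079]
```

jog_arm([
  [0.1, 0.01, 0],
  [0.15, 0.01, 0],
  [0.2, 0.01, 0],
  [0.2, 0.01, 0],
  [0.2, 0.01, 0],
  [0.2, 0.01, 0],
  [0.2, 0.01, 0],
  [0.2, 0.01, 0],
], gripper=[0.4, 0.4, 0.4, 0.4, 0.4, 0.4, 0.4, 0.4], twist=[0, 0, 0, 0, 0, 0, 0, 0])

```text
clock: 7.25
tcp_pos: [0.5218, 0.0471, 0.0273]
orientation: [0.0, 0.999, 0.034, -0.003]
wrist_force: [-11.1, -1.8, 11.8]
finger_gap: 0.0343
grip_force: 5.6
```

```bash
python3 -c "
from h import *
carton('wrist')"
```

```text
wrist carton ((-0.8351955413818359, 71.51614379882812), (51.22769546508789, 62.32257080078125), 0.20876343548297882) 31051
7.3 [-36.90617318  70.29109363] 0.027298913264098765 [-11.29264407  -1.52718226  11.36117008]
```

View pics/wrist_last.png

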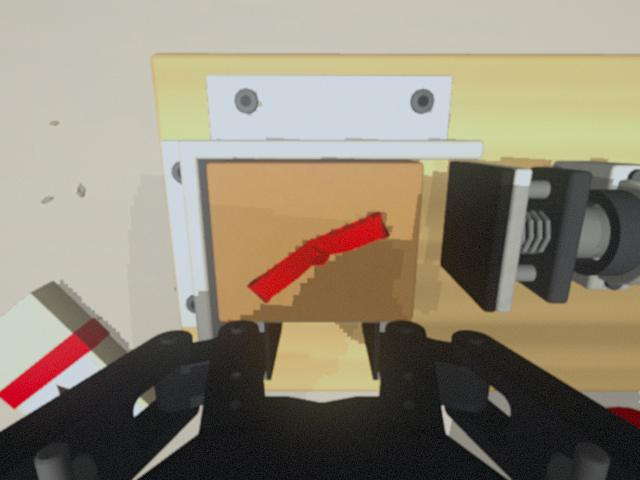

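The carton is flat on the back stop: its back edge is along row 160, level with the wall, and it is square, with about 8 mm left to the fence. The force rose with no further motion. I'll back off, rise and shut the fingers.

jog_arm([
  [-0.5, -0.03, 0],
  [-1.5, -0.1, 0],
  [-3.0, -0.2, 0],
  [-4.0, -0.27, 4],
  [-4.0, -0.3, 10],
  [-4.0, -3.5, 14],
  [-3.5, -8.5, 15],
  [-2.5, -13, 15],
], gripper=[0.4, 0.4, 0.4, 0.4, 0, 0, 0, 0], twist=[0, 0, 0, 0, 0, 0, 0, 0])

```text
clock: 8.3
tcp_pos: [0.5001, -0.084, 0.1789]
orientation: [0.001, 0.999, 0.035, 0.002]
wrist_force: [0.9, 0.7, -1.1]
finger_gap: -0.0002
grip_force: 0.0
```

```bash
python3 -c "
from h import *
carton('wrist');carton('top')"
```

```text
wrist carton ((-0.7148876190185547, 71.17507934570312), (48.6081428527832, 61.983787536621094), 0.16059254109859467) 6472
wrist knob [   1.93469188 -101.60582522  115.87033948] 1826
8.35 [-66.1783634  -64.14991274] 0.17813834361575118 [ 2.63027809 -3.64077239  0.29307197]
top carton ((-5.408407211303711, 74.31502532958984), (61.9520378112793, 49.13338088989258), 88.3136215209961) 447
8.4 [-66.97366339 -61.50685287] 0.1775652648101008 [-0.40060518  0.12731686 -0.1013688 ]
```

jog_arm([
  [2.5, -4, 0],
  [5.5, -8.0, 0],
  [7.3, -8.1, 0],
  [7.3, -8.1, -2],
  [7.3, -8.1, -5],
  [7.3, -8.1, -7.5],
  [7.3, -8.1, -8.5],
  [7.3, -8.1, -8.5],
], gripper=[0, 0, 0, 0, 0, 0, 0, 0], twist=[0, 0, 0, 0, 0, 0, 0, 0])

```text
clock: 9.4
tcp_pos: [0.5723, -0.1629, 0.0918]
orientation: [-0.0, 0.999, 0.034, -0.001]
wrist_force: [0.3, 0.3, 0.2]
finger_gap: 0.0001
grip_force: 0.0
```

```bash
python3 -c "
from h import *
carton('wrist')"
```

```text
wrist knob [   8.20073572 -105.97287334  113.26616116] 3513
9.45 [-1.77804465e-02 -1.43189557e+02] 0.09274334398724066 [-0.08439362 -0.38862896 -0.15179817]
```

View pics/wrist_last.png

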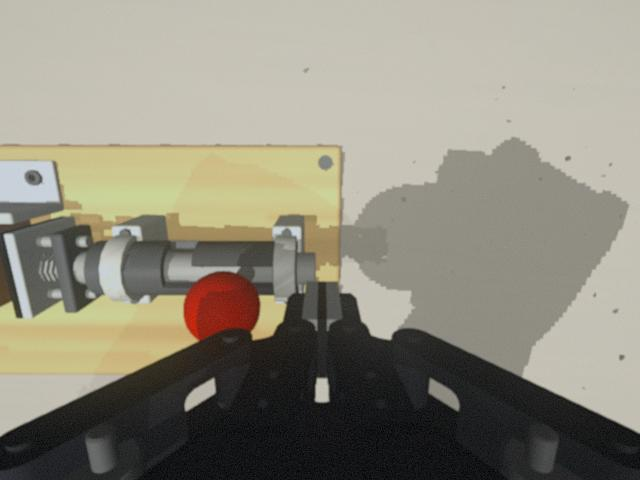

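The shut fingertips, at about (320, 290), stand beside the ball at (222, 305) on its -y side. I'll push it along +y.

jog_arm([
  [-0.05, 0.7, 0.4],
  [-0.09, 1.4, 0.4],
  [-0.13, 2.0, 0.4],
  [-0.17, 2.5, 0.4],
  [-0.2, 3.0, 0.4],
  [-0.23, 3.5, 0.4],
  [-0.27, 4.0, 0.4],
  [-0.27, 4.0, 0.4],
], gripper=[0, 0, 0, 0, 0, 0, 0, 0], twist=[0, 0, 0, 0, 0, 0, 0, 0])

```text
clock: 10.45
tcp_pos: [0.5714, -0.1248, 0.0978]
orientation: [0.002, 0.999, 0.034, 0.001]
wrist_force: [1.2, -5.6, 2.7]
finger_gap: -0.0
grip_force: 2.8
```

```bash
python3 -c "
from h import *
carton('wrist');carton('top')"
```

```text
wrist carton ((-0.6234874725341797, 53.81693649291992), (25.429731369018555, 51.21448516845703), 88.85090637207031) 3533
wrist knob [  7.95070384 -80.53944195 115.2779684 ] 3410
10.5 [   0.98060255 -104.51669221] 0.09769181256380233 [-0.13645005 -4.75215222  4.59797322]
top carton ((-5.026271820068359, 76.52312469482422), (49.07827377319336, 61.45412063598633), 0.4666789770126343) 444
10.55 [   0.97521954 -104.51415448] 0.09765063495253759 [ 0.61597364 -4.27466     3.67085045]
```

jog_arm([
  [-0.02, 0.3, 0],
  [-0.04, 0.5, 0],
  [-0.05, 0.7, 0],
  [-0.07, 0.9, 0],
  [-0.08, 1.0, 0],
  [-0.08, 1.1, 0],
  [-0.08, 1.2, 0],
  [-0.08, 1.2, 0],
], gripper=[0, 0, 0, 0, 0, 0, 0, 0], twist=[0, 0, 0, 0, 0, 0, 0, 0])

```text
clock: 11.55
tcp_pos: [0.5708, -0.1141, 0.0977]
orientation: [0.003, 0.999, 0.034, 0.001]
wrist_force: [0.6, -8.9, 4.9]
finger_gap: 0.0001
grip_force: 5.0
```

```bash
python3 -c "
from h import *
carton('wrist');carton('top')"
```

```text
wrist carton ((-0.27227783203125, 61.769168853759766), (30.541288375854492, 50.45090866088867), 89.94425964355469) 4432
wrist knob [  8.17132247 -70.23194859 115.35172431] 3367
11.6 [  1.10049897 -93.8792158 ] 0.09775475415010144 [-0.27491339 -8.81819726  4.41942079]
top carton ((-4.967710494995117, 81.39932250976562), (60.289066314697266, 50.229801177978516), 89.86988067626953) 439
11.65 [  1.10686909 -93.88910368] 0.09774981454169755 [-0.88470557 -9.74136627  4.13537303]
```

jog_arm([
  [-0.01, 0.1, 0],
  [-0.01, 0.15, 0],
  [-0.01, 0.2, 0],
  [-0.01, 0.25, 0],
  [-0.02, 0.3, 0],
  [-0.02, 0.3, 0],
  [-0.02, 0.3, 0],
  [-0.02, 0.3, 0],
], gripper=[0, 0, 0, 0, 0, 0, 0, 0], twist=[0, 0, 0, 0, 0, 0, 0, 0])

```text
clock: 12.65
tcp_pos: [0.571, -0.1127, 0.0979]
orientation: [0.004, 0.999, 0.033, 0.002]
wrist_force: [0.2, -14.1, 3.4]
finger_gap: -0.0003
grip_force: 7.0
```

```bash
python3 -c "
from h import *
carton('wrist');carton('top')"
```

```text
wrist carton ((-0.3367805480957031, 61.71577072143555), (30.666465759277344, 50.715423583984375), 89.43682098388672) 4605
wrist knob [  8.39311816 -68.87687307 115.04457101] 3326
12.7 [  1.35085813 -92.52707406] 0.09787791024440838 [  0.12222263 -13.22126811   4.31454244]
top carton ((-4.757265090942383, 81.34191131591797), (50.34712600708008, 60.53230285644531), 0.2503228783607483) 437
12.75 [  1.31763034 -92.50651531] 0.09787645936226633 [ -1.0040326  -13.31176388   4.12500405]
```

The plunger is at the end of the slot: the force rose to 14 N with no further motion, the ball is at y ≈ -66 and the carton is on the fence. Next I'll go round to the front (-x) side of the ball and push it over.

jog_arm([
  [0.05, -0.8, 0],
  [0.05, -0.8, 0],
  [-2.0, -0.95, 0],
  [-3.94, -1.07, 0],
  [-3.94, -1.07, 0],
  [-4.15, 2.1, 0],
  [-4.15, 2.1, 0],
  [-4.15, 2.1, 0],
], gripper=[0, 0, 0, 0, 0, 0, 0, 0], twist=[0, 0, 0, 0, 0, 0, 0, 0])

```text
clock: 13.75
tcp_pos: [0.5285, -0.0876, 0.0963]
orientation: [0.0, 0.999, 0.035, 0.0]
wrist_force: [-0.3, 0.6, 0.4]
finger_gap: -0.0001
grip_force: 0.0
```

```bash
python3 -c "
from h import *
carton('wrist');carton('top')"
```

```text
wrist carton ((-0.7486190795898438, 71.16595458984375), (50.184104919433594, 49.353233337402344), 0.1376701146364212) 8830
wrist knob [  3.7548868  -66.75637862 115.25359633] 4212
13.8 [-39.40534045 -64.86744585] 0.09631272535019775 [ 0.04103982 -0.46955295 -0.34264871]
top carton ((-5.120378494262695, 81.08370971679688), (49.476768493652344, 60.27854537963867), 0.09002053737640381) 438
13.85 [-39.5444763  -65.03697806] 0.0962679460032462 [ 0.16555695  0.29309659 -0.46122339]
```

jog_arm([
  [1.0, 0.0, 0],
  [1.7, 0.0, 0],
  [2.4, 0.03, -0.1],
  [3.0, 0.06, -0.2],
  [3.6, 0.1, -0.4],
  [4.2, 0.14, -0.7],
  [4.8, 0.18, -1.0],
  [4.8, 0.18, -1.0],
], gripper=[0, 0, 0, 0, 0, 0, 0, 0], twist=[0, 0, 0, 0, 0, 0, 0, 0])

```text
clock: 14.85
tcp_pos: [0.5762, -0.0858, 0.0859]
orientation: [-0.0, 0.999, 0.034, -0.0]
wrist_force: [-0.5, -0.4, -0.3]
finger_gap: 0.0001
grip_force: 0.0
```

```bash
python3 -c "
from h import *
carton('wrist');carton('top')"
```

```text
wrist carton ((-0.03375053405761719, 71.39464569091797), (50.281097412109375, 50.38591384887695), 89.95399475097656) 8348
wrist knob [ 37.34586701 -66.92958629 101.65012805] 3636
14.9 [  8.14845549 -65.98664057] 0.08602898689705527 [-0.56212494  0.7839673  -0.13087055]
top carton ((-5.210878372192383, 81.33321380615234), (60.72031021118164, 49.91869354248047), 89.98645782470703) 314
14.95 [  8.02946009 -66.01818686] 0.08616799504194853 [-0.36682812  0.1018917  -0.37332927]
```

View pics/wrist_last.png

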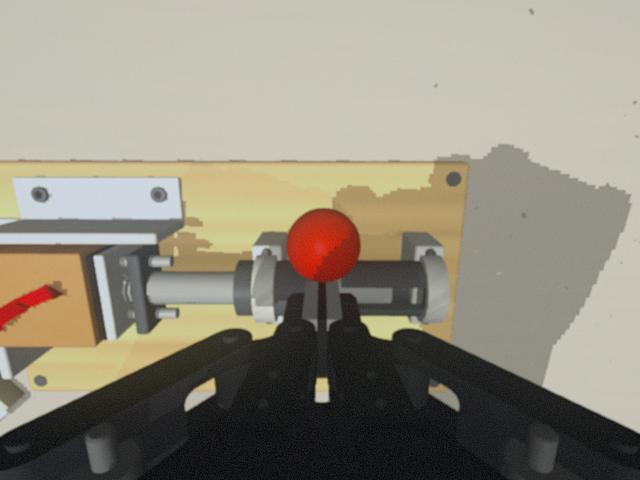

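The handle has entered the cross leg and lies over, with the ball at (323, 245), which is jig x ≈ 36, z ≈ 89. I'll rise, move over the top of the ball and press it down.

jog_arm([
  [-0.4, 0, 1.0],
  [-0.4, 0, 3.2],
  [1.5, 0.1, 3.2],
  [3.6, 0.2, 3.0],
  [3.9, 0.22, 2.0],
  [4.1, 0.24, 1.2],
  [4.2, 0.25, 0.5],
  [4.2, 0.25, 0.2],
], gripper=[0, 0, 0, 0, 0, 0, 0, 0], twist=[0, 0, 0, 0, 0, 0, 0, 0])

```text
clock: 15.95
tcp_pos: [0.6257, -0.0841, 0.0932]
orientation: [0.001, 0.999, 0.035, 0.009]
wrist_force: [14.7, 2.9, 14.2]
finger_gap: 0.0
grip_force: 9.7
```

jog_arm([
  [0, 0, -0.1],
  [0, 0, -0.2],
  [0, 0, -0.3],
  [0, 0, -0.4],
  [0, 0, -0.5],
  [0, 0, -0.5],
  [0, 0, -0.5],
  [0, 0, -0.5],
], gripper=[0, 0, 0, 0, 0, 0, 0, 0], twist=[0, 0, 0, 0, 0, 0, 0, 0])

```text
clock: 16.95
tcp_pos: [0.6283, -0.0843, 0.0901]
orientation: [0.001, 0.999, 0.035, 0.012]
wrist_force: [17.2, 2.9, 13.5]
finger_gap: -0.0002
grip_force: 10.6
```

```bash
python3 -c "
from h import *
carton('wrist');carton('top')"
```

```text
wrist carton ((0.3775196075439453, 77.30956268310547), (50.675559997558594, 61.35029602050781), 0.8494672775268555) 6224
wrist knob [ 74.59251311 -72.67071098 183.58871583] 57
17.0 [ 60.50408688 -68.0535945 ] 0.0901214742560544 [17.25835289  3.62135185 13.03593943]
top carton ((-5.1965179443359375, 100.16432189941406), (23.6634464263916, 49.873043060302734), 87.57193756103516) 129
17.05 [ 60.47873388 -68.04224311] 0.09007099561704067 [17.72039899  2.47934062 13.9377229 ]
```

The tool is being pushed toward +x, so the tip slid onto the far side of the ball. I'll lift straight off and look.

jog_arm([
  [0, 0, 1.0],
  [0, 0, 3],
  [-1, 0, 5],
  [-4, 0, 5.5],
  [-8, 0, 5.5],
  [-8, 0, 5.5],
  [-8, 0, 5.5],
  [-8, 0, 5.5],
], gripper=[0, 0, 0, 0, 0, 0, 0, 0], twist=[0, 0, 0, 0, 0, 0, 0, 0])

```text
clock: 18.05
tcp_pos: [0.5387, -0.0836, 0.1385]
orientation: [0.0, 0.999, 0.034, 0.0]
wrist_force: [0.2, -0.4, -0.1]
finger_gap: 0.0002
grip_force: 0.0
```

```bash
python3 -c "
from h import *
carton('wrist');carton('top')"
```

```text
wrist carton ((-0.2009601593017578, 78.36752319335938), (49.768611907958984, 62.35805130004883), 0.09325312077999115) 8103
wrist knob [ 40.10288156 -68.0349294   98.49825655] 2332
18.1 [-28.94355814 -61.24446331] 0.1383995329110585 [0.10369828 0.36076887 0.23642315]
top carton ((-5.324802398681641, 80.85108947753906), (60.97429275512695, 50.02434158325195), 89.93931579589844) 430
18.15 [-29.02063482 -61.17840218] 0.1382547635770376 [ 0.48473916 -0.06603967 -0.61904703]
```

View pics/wrist_last.png

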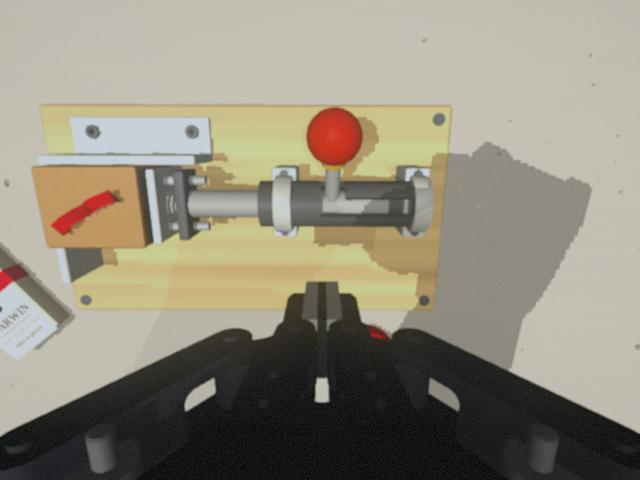

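No harm done: the carton is still clamped, and the ball at (335, 137) is part-way over. I'll fit its centre.

Run:
```python
from h import *
r=shot('wrist');W=pts(r);J=np.concatenate([tj(W),W[...,2:]*1000],-1)
hsv=cv2.cvtColor(r['image'],cv2.COLOR_RGB2HSV)
k=((hsv[...,0]<6)|(hsv[...,0]>174))&(hsv[...,1]>150)&(J[...,2]>60)&(abs(J[...,0]-35)<40)&(abs(J[...,1]+67)<30)
p=J[k];p=p[~np.isnan(p[:,0])]
A=np.c_[2*p,np.ones(len(p))];s=np.linalg.lstsq(A,(p**2).sum(1),rcond=None)[0]
print(s[:3],np.sqrt(s[3]+s[:3]@s[:3]),p.min(0),p.max(0),len(p))
```

```text
[ 41.04200238 -68.28995684  85.47024176] 14.30878629495256 [ 27.67912065 -81.86476582  88.79448432] [ 54.86971755 -54.7341633  101.22786624] 2300
```

jog_arm([
  [3.0, -0.1, 0],
  [5.9, -0.23, -0.5],
  [5.9, -0.23, -2.8],
  [5.95, -0.23, -3.6],
  [6.1, -0.23, -4.1],
  [6.3, -0.23, -4.6],
  [6.5, -0.23, -4.9],
  [6.6, -0.23, -5.1],
], gripper=[0, 0, 0, 0, 0, 0, 0, 0], twist=[0, 0, 0, 0, 0, 0, 0, 0])

```text
clock: 19.2
tcp_pos: [0.6042, -0.0858, 0.0876]
orientation: [0.0, 0.999, 0.034, 0.0]
wrist_force: [0.9, 0.4, 1.4]
finger_gap: 0.0002
grip_force: 0.4
```

```bash
python3 -c "
from h import *
carton('wrist');carton('top')"
```

```text
wrist carton ((0.15726280212402344, 74.62367248535156), (50.9671516418457, 56.44407653808594), 0.15009760856628418) 8170
wrist knob [ 53.84828078 -68.52814128  85.64262247] 2219
19.25 [ 36.10372491 -67.86627863] 0.08726622833187667 [-0.24541285 -0.19764491  0.85322912]
top carton ((-5.257946014404297, 94.10884857177734), (48.40819549560547, 35.06540298461914), 0.5688229203224182) 203
19.3 [ 35.90159405 -67.83070305] 0.08726743489927768 [ 0.1978283  -0.54308908  0.59629137]
```

It's moving down as intended, so I'll carry on to the end of the leg.

jog_arm([
  [0.1, 0, -0.2],
  [0.2, 0, -0.4],
  [0.3, 0, -0.6],
  [0.4, 0, -0.7],
  [0.4, 0, -0.8],
  [0.4, 0, -0.9],
  [0.4, 0, -0.9],
  [0.4, 0, -0.9],
], gripper=[0, 0, 0, 0, 0, 0, 0, 0], twist=[0, 0, 0, 0, 0, 0, 0, 0])

```text
clock: 20.3
tcp_pos: [0.6072, -0.0858, 0.0808]
orientation: [0.0, 0.999, 0.034, 0.0]
wrist_force: [-7.2, 1.1, 17.2]
finger_gap: 0.0
grip_force: 9.1
```

```bash
python3 -c "
from h import *
carton('wrist')"
```

```text
wrist carton ((-0.3140907287597656, 71.60025787353516), (51.52765655517578, 49.93342208862305), 0.06797328591346741) 7598
wrist knob [ 56.79336682 -68.70288732  79.59963886] 2217
20.35 [ 39.27494554 -68.06010109] 0.08078211818766501 [-6.79485126  0.38213547 17.00049905]
```

It's against the end: 17 N with the ball stopped. I'll lift off and check.

jog_arm([
  [-0.1, 0, 0.5],
  [-0.3, 0, 2],
  [-1, 0, 5],
  [-5, 0, 8],
  [-9, 1, 10],
  [-9, 2, 11],
  [-9, 2, 11],
  [-9, 2, 11],
], gripper=[0, 0, 0, 0, 0, 0, 0, 0], twist=[0, 0, 0, 0, 0, 0, 0, 0])

```text
clock: 21.35
tcp_pos: [0.5186, -0.0658, 0.1878]
orientation: [0.0, 0.999, 0.034, -0.0]
wrist_force: [0.3, -0.8, -0.7]
finger_gap: 0.0001
grip_force: 0.0
```

Run:
```python
from h import *
carton('top');carton('wrist')
r=shot('wrist');W=pts(r);J=np.concatenate([tj(W),W[...,2:]*1000],-1)
hsv=cv2.cvtColor(r['image'],cv2.COLOR_RGB2HSV)
k=((hsv[...,0]<6)|(hsv[...,0]>174))&(hsv[...,1]>150)&(J[...,2]>50)&(abs(J[...,0]-45)<40)&(abs(J[...,1]+67)<30)
p=J[k];p=p[~np.isnan(p[:,0])]
A=np.c_[2*p,np.ones(len(p))];s=np.linalg.lstsq(A,(p**2).sum(1),rcond=None)[0]
print(s[:3],np.sqrt(s[3]+s[:3]@s[:3]))
```

```text
top carton ((-5.442995071411133, 81.4166030883789), (60.55559539794922, 49.45482635498047), 89.85610961914062) 354
21.4 [-48.01318679 -42.22336368] 0.18745987756193888 [ 0.06364281 -1.07276288 -1.06680935]
wrist carton ((-0.6123390197753906, 78.32975769042969), (49.39726638793945, 61.889896392822266), 0.1353330761194229) 5819
wrist knob [ 44.22927547 -66.83089431  91.30658582] 1499
21.45 [-48.2015532 -42.1727338] 0.18732637691069853 [0.10282752 0.3431617  0.50248251]
[ 50.98247402 -68.16345096  69.05409426] 14.295944657962783
```

View pics/wrist_last.png

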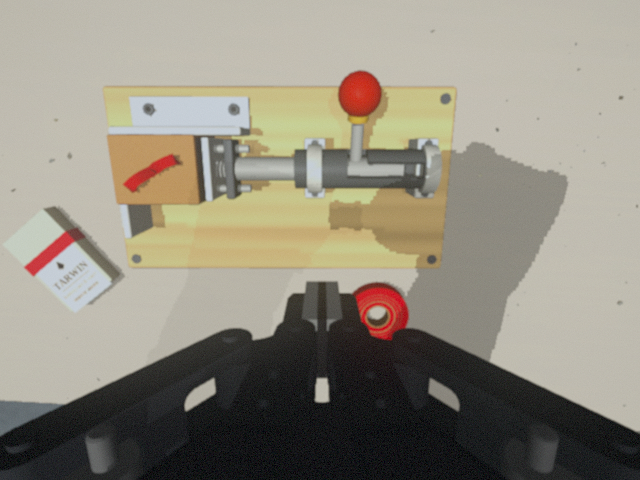

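The picture shows the ball lying over at (360, 93). Its fitted centre is (51, -68, 69), which matches the locked position. The carton is square at jig (-0.6, 78.3), against the stop and fence within measuring error, and the tags and ribbon roll are undisturbed. I'm handing in.

```bash
python3 -c "
from workcell import env
print(env.hand_in())"
```

```text
the job is handed in; nothing more can be done
None
```

The job is handed in at about 21.5 s: the carton is square against the back stop and clamped to the fence, the handle is locked at jig (51, -68, 69) mm, and the tags and ribbon roll beside the jig are where they were; one press slid off the ball on the way, without harm.

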